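# Hang the wire basket on the drying stand's swing-out hook

### The job

Swing the drying stand's folded hook arm fully out to its stop, and only then pick up the empty wire glassware basket and hang it by its handle bar in the dip of the hook, so that it hangs level and still, clear of the bench. Leave the two bottles and the dish where they are.

Things in the scene. Friction and masses are not known exactly. Their poses are not given: they have to be found in the camera images.
- stand: Drying stand, fixed: dark base plate 150 x 110 x 12 mm, upright steel post 16 mm thick, 320 mm tall, at its middle. Origin: on the bench under the post's axis; z up; -x is where the hook arm points when fully out. The arm swings level about the post on a clamp whose height is set anew and not reported: the arm's axis lies 200 to 260 mm above the bench; feel for it or see it.
- swing (a joint): Swing of the hook arm in rad: 0 folded aside, 1.3 fully out at its stop. Seen from above it points along the stand's -x turned clockwise by (1.3 - value): folded, mostly to the stand's +y. Stiff hinge (0.35 N m friction), stays where left. A round bar 10 mm thick, straight and level from the post to 112 mm out (hub radius 15 mm), then the hook (see hang_spot).
- hang_spot (a point): Point on the bench exactly below the middle of the hook's dip when the arm is fully out, 140 mm from the post's axis. The hook, by distance from the post's axis: slopes down from 112 to 126 mm, level dip 126 to 154 mm with its axis 12 mm below the arm's axis, upturned tip ending at 168 mm, its top 17 mm above the arm's axis.
- basket: Loose empty steel wire basket, 100 (x) x 150 (y) mm, rim 70 mm high, about 0.3 kg. Uprights 12 mm wide in the middle of its short ends (y = +-73 mm) carry a rigid straight handle bar along y, 12 mm wide, 10 mm high, top at 140 mm; the open window under the bar is 60 mm high. Origin: centre of its underside, z up.
- handle (a point): Centre of the basket's handle bar, 135 mm above the basket's underside; axes as the basket's.
- bottle_tall: Bystander: white reagent bottle, blue cap, 68 mm across, 150 mm tall; origin: centre of its underside.
- bottle_wide: Bystander: wide white jar, blue cap, 80 mm across, 120 mm tall; origin: centre of its underside.
- dish: Bystander: white porcelain dish 90 mm across, 45 mm high; origin: centre of its underside.
There are look-alikes about, which are no part of the job. Leave any blue look-alike of the basket alone.

How it is judged:
By the outcome, as a careful person would: the job done as asked, in the order asked, and still so for the second after the job is handed in, with the robot touching nothing.
It also fails if it takes over 67 s, if anything falls off the work surface, if the arm or the gripper's body presses on something with over 40 N, if the wrist force passes 120 N, or if a joint passes its speed limit or range.

### The arm

A 6-joint arm with a two-finger parallel gripper is mounted at the origin on the work surface. World frame = base frame: x ahead of the robot, y to its left, z up, the work surface at z = 0. Lengths are in m, angles in rad, forces in N, time in s.
With the tool pointing down it reaches from about 0.375 to 0.9 m from the base axis. Payload 3.1 kg.
Tool frame: the origin (TCP) lies on the centre line of the jaws, within the pads' length; the fingertips stand 22 mm ahead of it and the grasp point (between the pads) lies 3 mm ahead of it; z points along the fingers, x is the direction in which the jaws open and shut, and the axes are right-handed (so a half turn about z gives the same grasp; the last joint's range is limited). The gripper opens to 87 mm and grips with 3 to 60 N. Pads are 19 mm wide; open, the fingers measure 117 mm over their backs; the gripper's body (75 mm by 190 mm) begins 51 mm behind the grasp point.
Start: joints at [1.083, 0.527, 1.433, -0, 1.181, -0.178], TCP at [0.191, 0.595, 0.245] pointing down, gripper open.
Joint ranges: [-3.08, 3.08], [-0.75, 2.2], [0.22, 2.44], [-1.43, 4.57], [0, 2.65], [-2.85, 2.85]. Speed limits (rad/s): [2.79, 2.79, 3.14, 3.14, 3.14, 3.14].

### API

Orientations are given as a unit quaternion [x, y, z, w].
In Python, from rig import robot, camera, order gives the robot as it stands.
- The arm moves only by the shell command python3 -m pendant 'ROWS' [OPENING] [FORCE]. ROWS is JSON, a list of rows, each a list of 2 entries, a list of its own where there are three numbers: the shift along the tool's x, y, z in mm, then the turn about the tool's z in degrees. A call has 1 to 8 rows; each row shifts and turns the commanded pose from where the row before left it, along the tool's axes as they then stand; what a row does not reach is not made up. A row lasts 1/8 s, in which the tool goes at most 62.5 mm and 10.7 degrees, less where a joint would pass 70% of its speed; a pose out of reach is approached as far as the arm can. A call with a gripper value outside its range is refused whole. OPENING is the finger opening in mm, from 0 to 87, set as the call begins (- or left out, the last holds). The fingers move at their own pace and stop on an object; FORCE is the grip in N (left out, the last holds). Time passes only in rows, so rows that do not move let the fingers close. It gives the time, the measured TCP pose, the force and the opening at its end, in the units of the state.
- robot.get_obs(): the state, without advancing time (a new reading comes with each control period).
- camera(name): name is "side" or "top" or "wrist"; returns a dict with "pixels" (384x512x3 uint8, blue, green, red), "mtx" (3x3 intrinsics, pixels), "R" (3x3) and "t" (3): a world point X has camera coordinates R X + t. Camera axes: x right, y down, z forward; pixel columns grow to the right and rows downward; lengths in m; the calibration is good to about 2 mm. A picture is of the moment at which its call begins. There is no depth.
- order.hand_in(): hands the job in, once; it reports no verdict.
The state is a dict: "time": time; "q": joint angles; "joint_velocities": joint speeds; "joint_torque": joint torques, N m; "position": TCP position; "tool_rot": TCP orientation; "ft_force": force on the tool from outside, world axes, zero at the start; "moment": the same for the moment, N m; "grip_width": finger opening in m.
Only numpy, scipy, OpenCV 4.12 (cv2) and the standard library are available. Lean on these libraries where they do the work, as an engineer would, in place of code of your own. Each camera call takes 0.05 s, during which the arm holds its last target. There are 200 camera calls.

## Working session

There is one attempt and no reset: what is moved stays moved. The work goes in short steps, Python scripts to look and compute and a shell command to move; the robot and the scene stay as the last step left them, time stands still between calls to the robot, and variables do not carry over. Pictures are saved under pics/ and viewed, about 8 in all and at most 12, crops included, and the job is handed in when it is done.

```bash
mkdir -p pics
cat > h.py <<'E'
import numpy as np, cv2
from rig import robot, camera, order
def snap(n,f=None):
    c=camera(n)
    if f: cv2.imwrite('pics/'+f,c['pixels'])
    np.savez('last_'+n+'.npz',**c)
    return c
def load(n): return dict(np.load('last_'+n+'.npz'))
def ray(c,u,v):
    d=c['R'].T@np.linalg.solve(c['mtx'],[u,v,1.]); o=-c['R'].T@c['t']; return o,d
def onz(c,u,v,z):
    o,d=ray(c,u,v); return o+d*(z-o[2])/d[2]
def proj(c,X):
    p=c['mtx']@(c['R']@np.asarray(X,float)+c['t']); return p[:2]/p[2]
def two(c1,p1,c2,p2):
    o1,d1=ray(c1,*p1);o2,d2=ray(c2,*p2)
    d1/=np.linalg.norm(d1);d2/=np.linalg.norm(d2)
    s=np.linalg.lstsq(np.c_[d1,-d2],o2-o1,rcond=None)[0]
    a=o1+s[0]*d1;b=o2+s[1]*d2
    return (a+b)/2,np.linalg.norm(a-b)
E
python3 - <<'E'
from h import *
a=snap('top','t0.png');b=snap('side','s0.png')
for c in(a,b): print((-c['R'].T@c['t']).round(3),c['mtx'][0,0])
print(robot.get_obs())
E
```

```text
[ 0.34  -0.071  1.243] 368.08629386833405
[ 0.036 -0.821  1.035] 450.29139568750895
{'time': 0.1, 'q': array([ 1.08251424e+00,  5.28401575e-01,  1.43380527e+00, -2.93649224e-05,
        1.18139576e+00, -1.78503093e-01]), 'joint_velocities': array([-4.11625042e-04, -3.62753322e-03, -1.64551191e-03,  4.59755932e-04,
       -8.51789073e-05, -2.58342571e-03]), 'joint_torque': array([-7.91542243e-04, -4.40986919e+01, -1.77149427e+01,  6.34664716e-02,
        5.34954749e-02, -6.61244644e-05]), 'position': array([0.1902088 , 0.59468707, 0.24364212]), 'tool_rot': array([ 8.07724025e-01,  5.89559912e-01, -8.98117619e-04,  4.51157436e-04]), 'ft_force': array([-0.26175395, -0.10124648,  0.65588562]), 'moment': array([-0.00362071, -0.01890519,  0.01150273]), 'grip_width': 0.08697344467065733}
```

View pics/t0.png

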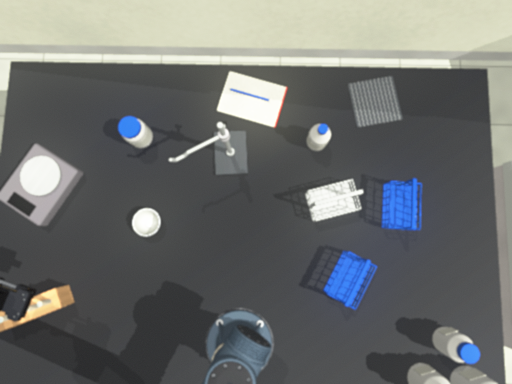

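View pics/s0.png

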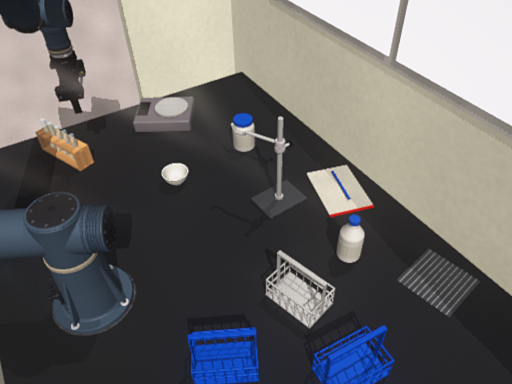

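The candidates for the basket are the white wire one at top (334,200), and blue ones at (402,204) and (350,278). White/steel fits the description and the blue ones are look-alikes. Confirming in an enlarged crop.

Run:
```python
from h import *
a=load('top');b=load('side')
def crop(c,x,y,w,h): return cv2.resize(c['pixels'][y:y+h,x:x+w],(400,300),interpolation=cv2.INTER_CUBIC)
m=np.vstack([np.hstack([crop(a,160,110,100,75),crop(a,294,165,80,60)]),np.hstack([crop(b,230,100,133,100),crop(b,250,240,100,75)])])
cv2.imwrite('pics/c1.png',m)
print(onz(a,231,152,0.012),onz(b,279,198,0.012))
```

```text
[0.62566034 0.04325052 0.012     ] [0.62555722 0.04205582 0.012     ]
```

View pics/c1.png

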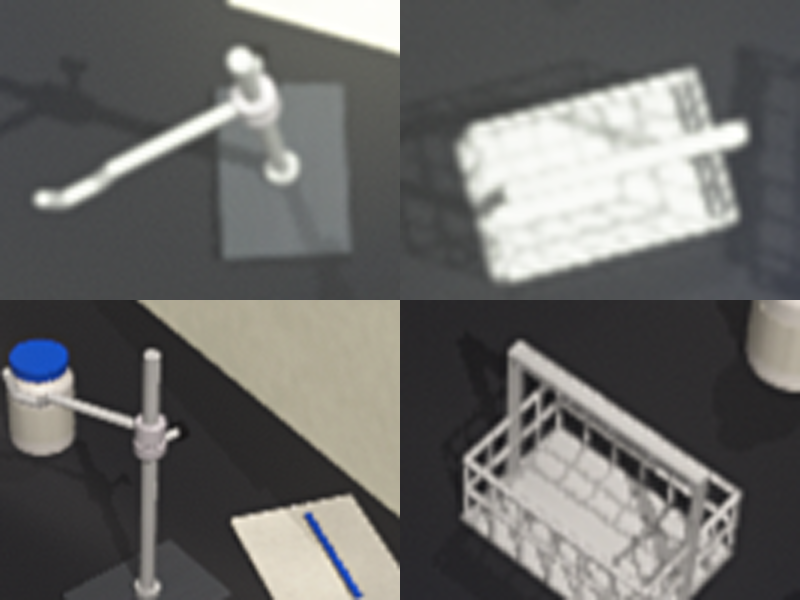

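The crop confirms it: the white wire basket has its bar ends at top (311,206)/(363,191). The hub is at top (224,135) and side (280,146), and the hook tip at top (171,159). Now the positions.

Run:
```python
from h import *
a=load('top');b=load('side')
np.set_printoptions(precision=4,suppress=True)
print('hub',two(a,(223.7,135.3),b,(280,145.7)))
print('posttop',two(a,(220,125.5),b,(280.3,118)))
print('tip',two(a,(171,159.5),b,(232,224/1-100+8)))
zs=two(a,(223.7,135.3),b,(280,145.7))[0][2]
H=onz(a,223.7,135.3,zs);T=onz(a,171,159.5,zs+.012);D=onz(a,178,158.5,zs-.012)
print(H,T,D,np.linalg.norm(T[:2]-H[:2]),np.degrees(np.arctan2(*(T-H)[[1,0]])))
for u,v in((311,206),(363,191.4)):print('bar top cam',onz(a,u,v,.14))
for u,v in((278.75,252),(325.5,284.5)):print('bar side cam',onz(b,u,v,.14))
# basket mask in top
m=cv2.inRange(a['pixels'][165:225,294:374],(150,150,150),(255,255,255))
print(cv2.minAreaRect(np.argwhere(m)[:,::-1].astype(np.float32)))
for n,p in dict(bl=(137,140),dish=(146,222),br=(317,143)).items(): print(n,onz(a,*p,0))
p=[onz(a,160+u/4,110+v/4,.012) for u,v in((220,90),(343,83),(352,250),(222,260))]
p=np.array(p)[:,:2];print('plate',p,p.mean(0),cv2.minAreaRect(p.astype(np.float32)))
```

```text
hub (array([0.6263, 0.0457, 0.2222]), np.float64(0.0024703461208696554))
posttop (array([0.6249, 0.045 , 0.3197]), np.float64(0.0024513015418779227))
tip (array([0.5528, 0.1972, 0.2087]), np.float64(0.003815554985054614))
[0.6251 0.0462 0.2222] [0.5493 0.1899 0.2342] [0.5576 0.1762 0.2102] 0.1624873554677515 117.80193543365664
bar top cam [ 0.4355 -0.214   0.14  ]
bar top cam [ 0.483  -0.3702  0.14  ]
bar side cam [ 0.4434 -0.2283  0.14  ]
bar side cam [ 0.4827 -0.3691  0.14  ]
((41.66371154785156, 34.04425048828125), (32.64657211303711, 56.96321487426758), 75.3791275024414)
bl [0.6643 0.3723 0.    ]
dish [0.3814 0.3237 0.    ]
br [ 0.6662 -0.2518  0.    ]
plate [[ 0.6931  0.1005]
 [ 0.7013 -0.0051]
 [ 0.5559 -0.0167]
 [ 0.545   0.0933]] [0.6238 0.043 ] ((0.6232032775878906, 0.04407941550016403), (0.1482010930776596, 0.11052357405424118), 4.542586803436279)
```

```bash
python3 -m pendant '[[[0,0,-10],10.3],[[0,0,-10],10.3],[[0,0,-10],10.3],[[0,0,-10],10.3],[[0,0,-10],10.3],[[0,0,-10],10.4],[[0,0,0],10.4],[[0,0,0],0]]' 0 20
```

```text
time: 1.1
position: [0.1904, 0.595, 0.3041]
tool_rot: [1.0, 0.001, -0.0, 0.0]
ft_force: [-0.6, -1.0, -0.5]
grip_width: 0.0152
```

```bash
python3 -m pendant '[[[30,30,0],0],[[42,42,0],0],[[42,42,0],0],[[42,42,0],0],[[42,42,0],0],[[42,42,0],0],[[42,42,0],0],[[42,42,0],0]]' && python3 -m pendant '[[[42,42,0],0],[[34,43,0],0],[[0,0,0],0],[[0,0,30],0],[[0,0,30],0],[[0,0,30],0],[[0,0,0],0]]'
```

```text
time: 2.1
position: [0.5152, 0.2694, 0.3042]
tool_rot: [1.0, 0.001, -0.0, -0.0]
ft_force: [0.5, 1.0, -0.3]
grip_width: 0.0005
time: 2.98
position: [0.5872, 0.1865, 0.2119]
tool_rot: [1.0, 0.001, -0.004, 0.0]
ft_force: [0.4, 0.3, -0.7]
grip_width: 0.0004
```

```bash
python3 -m pendant '[[[-25,12,0],0],[[-21,13,0],0],[[-19,16,0],0],[[-16,19,0],0],[[-12,21,0],0],[[-9,23,0],0],[[0,0,0],0]]'; python3 -m pendant '[[[-2,8,0],0],[[-1,8,0],0],[[0,0,0],0]]'; python3 -m pendant '[[[0,6,0],0],[[0,6,0],0],[[0,0,0],0]]'
```

```text
time: 3.85
position: [0.4884, 0.0817, 0.2161]
tool_rot: [1.0, -0.001, 0.001, -0.0]
ft_force: [0.3, -0.7, 0.4]
grip_width: 0.0002
time: 4.22
position: [0.485, 0.0657, 0.2145]
tool_rot: [1.0, -0.0, -0.0, 0.0]
ft_force: [0.3, 0.6, -0.1]
grip_width: -0.0
time: 4.6
position: [0.4848, 0.0537, 0.2144]
tool_rot: [1.0, -0.001, -0.0, -0.0]
ft_force: [0.7, 1.7, 0.5]
grip_width: 0.0003
```

Run:
```python
from h import *
a=snap('top');b=snap('side')
def crop(c,x,y,w,h): return cv2.resize(c['pixels'][y:y+h,x:x+w],(400,300),interpolation=cv2.INTER_CUBIC)
cv2.imwrite('pics/c2.png',np.vstack([crop(a,170,110,133,100),crop(b,200,100,133,100)]))
print(robot.get_obs()['position'],robot.get_obs()['ft_force'])
```

```text
[0.48480567 0.05369552 0.21440671] [-0.50246198  0.65171409  0.38020958]
```

View pics/c2.png

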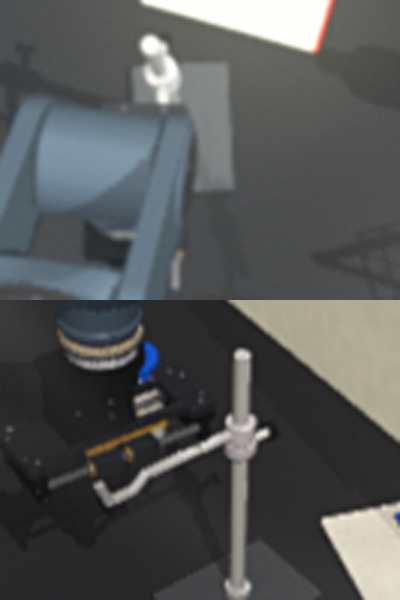

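The hook (side px about (239,265)) is following the fingers. I'll keep pushing until the stop shows up in the force.

```bash
for i in 1 2 3 4; do python3 -m pendant '[[[0,4,0],0],[[0,0,0],0]]' | egrep 'pos|ft_'; done
```

```text
position: [0.4848, 0.053, 0.2145]
ft_force: [2.0, 13.4, 0.6]
position: [0.4848, 0.0524, 0.2145]
ft_force: [2.4, 24.1, 1.5]
position: [0.4847, 0.0519, 0.2145]
ft_force: [3.6, 37.3, 0.7]
position: [0.4847, 0.0515, 0.2146]
ft_force: [6.1, 48.7, 1.5]
```

Stop found (y about 0.0535, sharp force rise). Backing off, rising, and going above the basket.

```bash
python3 -m pendant '[[[0,-20,0],0],[[0,-25,0],0],[[0,0,-40],0],[[0,0,-50],0],[[0,0,-15],0]]' 50 | egrep 'pos|ft_'; python3 -m pendant '[[[0,40,0],0],[[0,55,0],-8],[[0,55,0],-8],[[0,55,0],0],[[-20,55,0],0],[[0,55,0],0],[[0,45,0],0],[[0,0,0],0]]'
python3 - <<'E'
from h import *
w=snap('wrist','w1.png');a=snap('top');b=snap('side')
def crop(c,x,y,w,h): return cv2.resize(c['pixels'][y:y+h,x:x+w],(400,300),interpolation=cv2.INTER_CUBIC)
cv2.imwrite('pics/c3.png',np.vstack([cv2.resize(w['pixels'],(400,300)),crop(a,170,110,100,75)]))
print(robot.get_obs()['position'])
E
```

```text
position: [0.4864, 0.0824, 0.3225]
ft_force: [0.3, 0.4, -0.4]
time: 7.32
position: [0.531, -0.2779, 0.3187]
tool_rot: [0.991, 0.137, -0.001, 0.001]
ft_force: [-0.0, 0.1, -0.0]
grip_width: 0.0501
[ 0.53020129 -0.27315274  0.31896893]
```

View pics/c3.png

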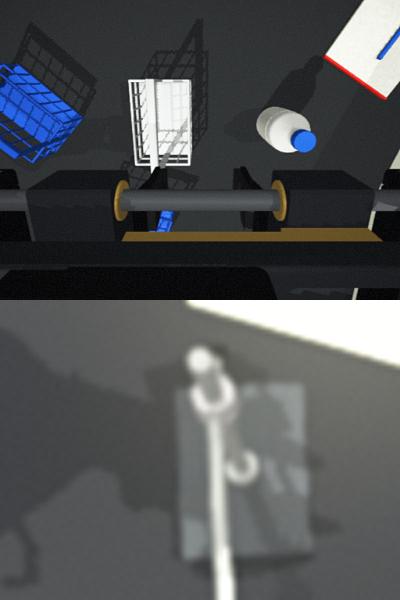

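The wrist view shows the white basket with its bar at full-resolution px about (190,103)–(196,215). The hook arm points toward the robot in the top view. Now compute bar position from the wrist view and dip from the top view.

Run:
```python
from h import *
np.set_printoptions(precision=4,suppress=True)
w=load('wrist');a=load('top')
g=w['pixels'].min(2)
cols=[]
for v in range(108,210,6):
    r=(g[v,180:205]>200).astype(int); print(v,''.join(map(str,r)))
for p in((189.5,103),(196,213)): print(onz(w,*p,.14))
cv2.imwrite('pics/c4.png',np.vstack([cv2.resize(w['pixels'][90:225,155:255],(400,540),interpolation=cv2.INTER_CUBIC)]))
# arm axis in top
for p in((170+213/4,110+400/4-75),(170+222/4,110+520/4-75),(170+228/4,110+598/4-75)): print('arm',onz(a,*p,.222))
```

```text
108 1111001111111111100001111
114 1110111111111111100000111
120 0111111111111111100001111
126 1111110111111111110000111
132 1100111111111111110000111
138 1111111111111111110000011
144 1111110111111111111000111
150 0111111111111111111000011
156 0011111111111111111000011
162 0011100111111111111000011
168 0000111111111111111100001
174 0001111101111111111100111
180 0001101111111111111100111
186 0001111111011111111110011
192 0000111111111111111110011
198 0000000000001111111110000
204 0000000000001111111111000
[ 0.4431 -0.2252  0.14  ]
[ 0.4764 -0.3432  0.14  ]
arm [0.626  0.0475 0.222 ]
arm [0.5392 0.0382 0.222 ]
arm [0.4838 0.0321 0.222 ]
```

View pics/c4.png

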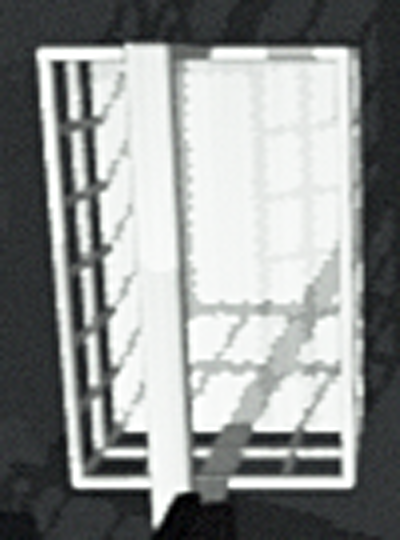

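Run:
```python
from h import *
np.set_printoptions(precision=4,suppress=True)
w=load('wrist')
P=[onz(w,*p,.14) for p in((192,101),(197.7,215))]
d=(P[1]-P[0])[:2];print(P,np.linalg.norm(d),np.degrees(np.arctan2(d[1],d[0])))
u=d/np.linalg.norm(d)
for q in((.459,-.292),(.463,-.299)): print('perp off of earlier est',np.cross(u,np.array(q)-P[0][:2]), 'along',u@(np.array(q)-P[0][:2]))
o=robot.get_obs();print(o['position'],o['tool_rot'])
# earlier centre via rim rect in top view at z=.07
a=load('top');print(onz(a,294+41.7,165+34,.05))
```

```text
[array([ 0.4452, -0.2226,  0.14  ]), array([ 0.4788, -0.3451,  0.14  ])] 0.12702600056299587 -74.65729295175447
perp off of earlier est -0.005070673109745988 along 0.07060295873874309
perp off of earlier est -0.003065374808361398 along 0.07841184974339055
[ 0.5302 -0.2732  0.319 ] [ 0.9903  0.1388 -0.0009 -0.0007]
[ 0.4678 -0.3058  0.05  ]<stdin>:7: DeprecationWarning: Arrays of 2-dimensional vectors are deprecated. Use arrays of 3-dimensional vectors instead. (deprecated in NumPy 2.0)
```

```bash
python3 -m pendant '[[[-35,18,0],0.6],[[-34,17,0],0],[[0,0,40],0],[[0,0,40],0],[[0,0,35],0],[[0,0,15],0],[[0,0,0],0]]' 60
python3 - <<'E'
from h import *
w=snap('wrist','w2.png');o=robot.get_obs();print(o['position'],o['tool_rot'])
E
```

```text
time: 8.35
position: [0.4739, -0.3251, 0.1892]
tool_rot: [0.991, 0.134, -0.001, -0.001]
ft_force: [-0.1, 0.1, 1.2]
grip_width: 0.0596
[ 0.47455075 -0.32591635  0.19027292] [9.90968811e-01 1.34091812e-01 2.25362463e-04 3.88498481e-04]
```

View pics/w2.png

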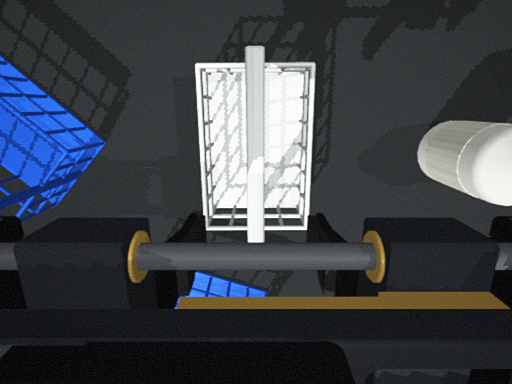

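Run:
```python
from h import *
w=load('wrist');p=robot.get_obs()['position']
print('far end',onz(w,255,47,.14), 'grasp px',proj(w,[p[0],p[1],.135]),'tips px',proj(w,[p[0],p[1],p[2]-.022]))
for v in(63,230): print('rim',onz(w,255,v,.07))
```

```text
far end [ 0.44483861 -0.22339077  0.14      ] grasp px [257.28571629 213.11508868] tips px [257.42326544 232.81693256]
rim [ 0.44440922 -0.22316186  0.07      ]
rim [ 0.4836505  -0.36650553  0.07      ]
```

Bar is centred between the fingers, about 32 mm off its middle. Descend, grip at 50 N and lift a little.

```bash
python3 -m pendant '[[[0,0,25],0],[[0,0,20],0],[[0,0,6],0],[[0,0,0],0]]' && python3 -m pendant '[[[0,0,0],0],[[0,0,0],0],[[0,0,0],0],[[0,0,0],0],[[0,0,0],0]]' 0 55 && python3 -m pendant '[[[0,0,-5],0],[[0,0,-10],0],[[0,0,-20],0],[[0,0,-30],0],[[0,0,-40],0],[[0,0,-30],0],[[0,0,-15],0],[[0,0,0],0]]'
```

```text
time: 8.9
position: [0.4746, -0.3267, 0.1395]
tool_rot: [0.991, 0.134, 0.0, 0.001]
ft_force: [0.9, -0.1, 0.2]
grip_width: 0.0598
time: 9.52
position: [0.4741, -0.3262, 0.1386]
tool_rot: [0.991, 0.134, -0.0, -0.0]
ft_force: [-0.7, -0.6, 0.1]
grip_width: 0.018
time: 10.52
position: [0.4743, -0.3264, 0.2894]
tool_rot: [0.991, 0.134, 0.001, 0.001]
ft_force: [-0.6, 0.3, -3.3]
grip_width: 0.0115
```

```bash
python3 -m pendant '[[[0,-10,0],5.5],[[0,-30,0],5.5],[[0,-40,0],0],[[0,-40,0],0],[[-16,-40,0],0],[[-18,-40,0],0],[[-12,-40,0],0],[[0,-30,0],0]]' && python3 -m pendant '[[[0,-30,0],0],[[0,-20,0],0],[[0,-8,0],0],[[0,0,0],0],[[0,0,0],0]]'
python3 - <<'E'
from h import *
np.set_printoptions(precision=4,suppress=True)
b=snap('side');a=snap('top')
cv2.imwrite('pics/c5.png',np.hstack([cv2.resize(b['pixels'][90:290,130:330],(400,400),interpolation=cv2.INTER_CUBIC),cv2.resize(a['pixels'][100:300,150:350],(400,400),interpolation=cv2.INTER_CUBIC)]))
o=robot.get_obs();print(o['position'],o['tool_rot'])
E
```

```text
time: 11.52
position: [0.4002, -0.059, 0.287]
tool_rot: [0.999, 0.038, -0.002, -0.001]
ft_force: [1.0, -0.2, -3.1]
grip_width: 0.0112
time: 12.15
position: [0.3988, -0.004, 0.2883]
tool_rot: [0.999, 0.038, -0.0, 0.0]
ft_force: [0.4, 0.1, -3.3]
grip_width: 0.0109
[ 0.3988 -0.004   0.2885] [ 0.9993  0.0374 -0.      0.0001]
```

View pics/c5.png

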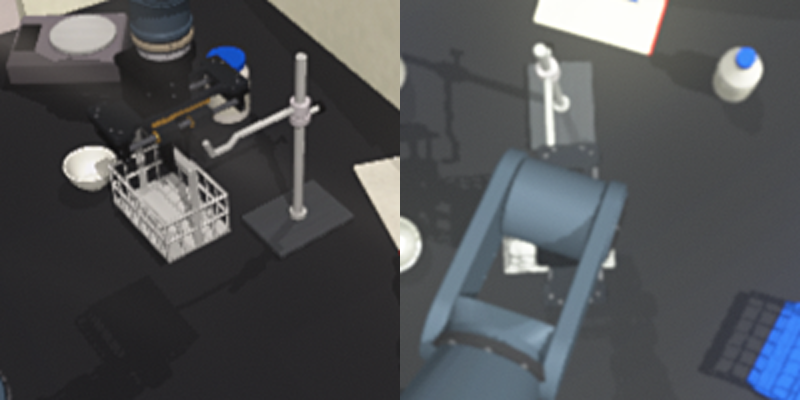

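Run:
```python
from h import *
b=load('side');p=np.array([.3988,-.004,.2885])
y=np.radians(4.3);ex=np.array([np.cos(y),np.sin(y),0]);ey=np.array([-np.sin(y),np.cos(y),0])
C=p+.032*ey; C[2]=.2885-.003-.135   # basket underside centre
S=4;x0,y0=175,135
im=cv2.resize(b['pixels'][y0:y0+100,x0:x0+130],None,fx=S,fy=S,interpolation=cv2.INTER_CUBIC)
def dot(X,col):
    q=(proj(b,X)-[x0,y0]+.5)*S; cv2.circle(im,tuple(int(v) for v in q),3,col,-1)
for sx in(-.05,.05):
    for sy in(-.075,.075):
        for z in(0,.07): dot(C+sx*ex+sy*ey+[0,0,z],(0,0,255))
for s in(-.079,.079): dot(C+s*ey+[0,0,.135],(0,255,255))
az=np.radians(184.5);n=np.array([np.cos(az),np.sin(az),0])
for r,z in((.015,0),(.112,0),(.126,-.012),(.154,-.012),(.166,.015)): dot(np.array([.625,.046,.222])+r*n+[0,0,z],(0,255,0))
cv2.imwrite('pics/c6.png',im)
```

```text
(no output)
```

View pics/c6.png

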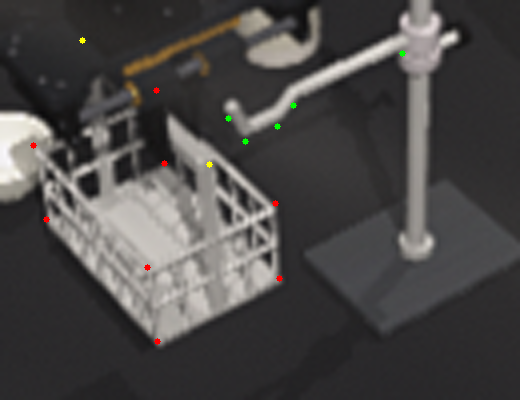

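Run:
```python
from h import *
from scipy.optimize import least_squares
np.set_printoptions(precision=4,suppress=True)
b=load('side');a=load('top')
print('base side',onz(b,278.6,196,.012),'hub proj',proj(b,[.625,.046,.222]))
pts=[((.112,0),(289,96)),((.126,-.012),(275,113)),((.154,-.012),(246,130)),((.166,.015),(231,105)),((.0,0),(420,41))]
px=np.array([[175+u/4-.4,135+v/4-.4] for _,(u,v) in pts])
def f(s,xy):
    az,z=s;n=np.array([np.cos(az),np.sin(az),0])
    return np.concatenate([proj(b,np.array([*xy,z])+r*n+[0,0,h])-q for ((r,h),_),q in zip(pts,px)])
for xy in((.625,.045),(.623,.043),(.627,.046)):
    s=least_squares(f,[3.2,.222],args=(xy,)); print(xy,np.degrees(s.x[0]),s.x[1],s.fun)
```

```text
base side [0.6296 0.0505 0.012 ] hub proj [279.1638 145.9486]
(0.625, 0.045) 183.7087058582633 0.23087986418039172 [ 0.7791 -0.3078  0.3183  0.6359 -0.7492  0.2365 -1.1837  0.6663 -0.1998
 -1.1509]
(0.623, 0.043) 184.23728454073884 0.23383991330869636 [ 0.703  -0.3121  0.2537  0.6745 -0.7944  0.3385 -1.2241  0.768  -0.3777
 -1.3814]
(0.627, 0.046) 182.8696831109603 0.2281959361789783 [ 0.9157 -0.3023  0.4275  0.5864 -0.6899  0.0965 -1.1422  0.512   0.1683
 -0.8209]
```

```bash
python3 -m pendant '[[[0,0,10],0],[[0,0,13],0],[[0,0,0],0]]'|egrep 'pos|ft_'; python3 -m pendant '[[[8,-1,0],0],[[15,-1,0],0],[[15,-1,0],0],[[10,0,0],0],[[0,0,0],0]]'|egrep 'pos|ft_'; python3 -m pendant '[[[10,0,0],0],[[14,0,0],0],[[12,0,0],0],[[6,0,0],0],[[0,0,0],0],[[0,0,0],0]]'|egrep 'pos|ft_'
python3 - <<'E'
from h import *
b=snap('side')
cv2.imwrite('pics/c7.png',cv2.resize(b['pixels'][120:250,185:315],None,fx=4,fy=4,interpolation=cv2.INTER_CUBIC))
print(robot.get_obs()['position'])
E
```

```text
position: [0.3975, -0.0033, 0.2644]
ft_force: [-0.3, 0.1, -3.0]
position: [0.4473, 0.0033, 0.2655]
ft_force: [-0.9, -0.5, -3.5]
position: [0.4875, 0.0066, 0.2654]
ft_force: [-1.1, -0.2, -2.3]
[0.48749804 0.00657031 0.2654442 ]
```

View pics/c7.png

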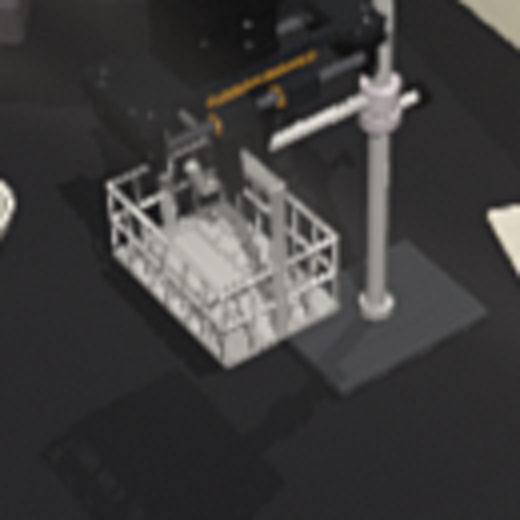

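The hook tip (crop px (200,170)) is inside the window. Lowering and feeling for contact.

```bash
python3 -m pendant '[[[0,0,10],0],[[0,0,10],0],[[0,0,6],0],[[0,0,0],0]]'|egrep 'pos|ft_'; for i in 1 2 3; do python3 -m pendant '[[[0,0,2],0],[[0,0,0],0],[[0,0,0],0]]'|egrep 'pos|ft_'; done
```

```text
position: [0.4876, 0.0066, 0.2388]
ft_force: [-0.7, -0.8, -4.0]
position: [0.4882, 0.0065, 0.2378]
ft_force: [-0.3, 0.1, -3.1]
position: [0.4884, 0.0064, 0.236]
ft_force: [-0.7, -0.4, 1.0]
position: [0.4886, 0.0063, 0.235]
ft_force: [-1.8, -0.8, 10.2]
```

```bash
python3 -m pendant '[[[0,0,-1.5],0],[[0,0,0],0]]'|egrep 'pos|ft_'; python3 -m pendant '[[[0,0,0],0],[[0,0,0],0],[[0,0,0],0],[[0,0,0],0],[[0,0,0],0],[[0,0,0],0]]' 40
python3 - <<'E'
from h import *
b=snap('side');w=snap('wrist')
S=cv2.resize(b['pixels'][120:250,185:315],(400,400),interpolation=cv2.INTER_CUBIC)
cv2.imwrite('pics/c8.png',np.hstack([S,cv2.resize(w['pixels'][:,:],(400,300)).copy() if 0 else cv2.copyMakeBorder(cv2.resize(w['pixels'],(400,300)),0,100,0,0,cv2.BORDER_CONSTANT)]))
E
```

```text
position: [0.4885, 0.0064, 0.2356]
ft_force: [-0.5, -0.3, 4.7]
time: 16.68
position: [0.4881, 0.0065, 0.235]
tool_rot: [0.999, 0.038, -0.0, 0.0]
ft_force: [0.3, -0.4, 0.6]
grip_width: 0.0395
```

View pics/c8.png

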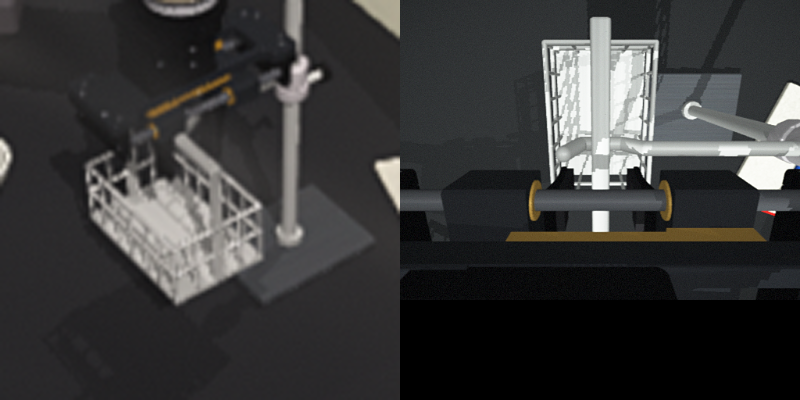

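Hanging in the dip, with bar crossing the hook in the wrist view at about (600,148). Withdraw straight up and check.

```bash
python3 -m pendant '[[[0,0,-5],0],[[0,0,-10],0],[[0,0,-20],0],[[0,0,-30],0],[[0,0,-40],0],[[-30,0,-20],0],[[-40,30,0],0],[[0,0,0],0]]'; python3 -m pendant '[[[0,40,0],0],[[0,50,0],0],[[0,50,0],0],[[0,50,0],0],[[0,50,0],0],[[0,40,0],0],[[0,0,0],0],[[0,0,0],0]]' | egrep 'pos|ft_'
python3 - <<'E'
from h import *
b=snap('side');a=snap('top')
cv2.imwrite('pics/c9.png',np.hstack([cv2.resize(b['pixels'][130:250,185:305],(400,400),interpolation=cv2.INTER_CUBIC),cv2.resize(a['pixels'][110:230,170:290],(400,400),interpolation=cv2.INTER_CUBIC)]))
E
```

```text
time: 17.77
position: [0.4186, -0.0295, 0.3611]
tool_rot: [0.999, 0.037, 0.0, 0.0]
ft_force: [0.3, 0.6, -0.9]
grip_width: 0.04
position: [0.4421, -0.3073, 0.3599]
ft_force: [0.1, -0.2, -0.2]
```

View pics/c9.png

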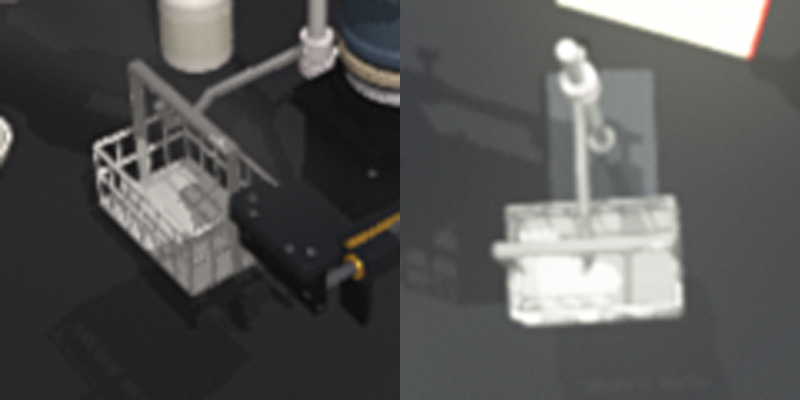

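```bash
python3 - <<'E'
from h import *
np.set_printoptions(precision=4,suppress=True)
b=load('side');a=load('top')
f=lambda u,v:(170+(u-400)*.3,110+v*.3); g=lambda u,v:(185+u*.3,130+v*.3)
P=[two(a,f(497,249),b,g(135,66)),two(a,f(676,241),b,g(240,150))]
print(P,np.degrees(np.arcsin((P[0][0][2]-P[1][0][2])/.155)))
# rim corners: left(+y,-x) / front(-y,-x)
print(two(a,f(513,322),b,g(97,145)),two(a,f(682,312),b,g(193,232)))
import time
d=[snap('side')['pixels'].astype(int) for _ in range(2)]
r=slice(130,250),slice(185,250)
print('change vs before',abs(d[1][r]-b['pixels'].astype(int)[r]).max(),abs(d[1][r]-d[0][r]).max())
E
python3 -m pendant '[[[0,0,0],0],[[0,0,0],0],[[0,0,0],0],[[0,0,0],0],[[0,0,0],0],[[0,0,0],0]]'|egrep 'time|ft_'
python3 - <<'E'
from h import *
b=load('side');d=snap('side');r=slice(130,250),slice(185,250)
print('0.75s later',abs(d['pixels'].astype(int)[r]-b['pixels'].astype(int)[r]).max())
E
```

```text
[(array([0.481 , 0.1093, 0.2275]), np.float64(0.0004226264469128769)), (array([ 0.4921, -0.0417,  0.2368]), np.float64(0.005946605991787252))] -3.422114187902582
(array([0.429 , 0.1015, 0.1664]), np.float64(0.009291403633696394)) (array([ 0.4402, -0.0474,  0.1764]), np.float64(0.009546762871410116))
change vs before 39 32
time: 19.73
ft_force: [0.8, -0.2, -0.4]
0.75s later 41
```

Rough triangulation suggests up to ~3° of tilt, but with large residuals from hand-picked pixels. I'll measure it better with two wrist views.

Run:
```python
from h import *
np.set_printoptions(precision=4,suppress=True)
w=load('wrist');c=-w['R'].T@w['t'];print('cam off from TCP',c-np.array([.4881,.0065,.235]),'axis',w['R'][2],'f',w['mtx'][0,0])
o=robot.get_obs();print(o['position'],o['q'])
for z in(.36,.40):
  for y in(-.06,-.03,0):
    q=dict(w);cc=c+np.array([-.05,y-.0065,z-.235]);q['t']=-q['R']@cc
    print(z,y,[proj(q,[.486,yy,.238]).round(0) for yy in(-.043,.115)])
```

```text
cam off from TCP [-0.0057  0.072   0.1404] axis [ 0.0187 -0.2627 -0.9647] f 293.5141173380797
[ 0.4418 -0.308   0.36  ] [-0.8164  0.2901  1.4933 -0.      1.3583 -0.8922]
0.36 -0.06 [array([310., 172.]), array([335., -27.])]
0.36 -0.03 [array([306., 203.]), array([330.,  16.])]
0.36 0 [array([303., 232.]), array([325.,  57.])]
0.4 -0.06 [array([303., 164.]), array([324.,  -8.])]
0.4 -0.03 [array([300., 191.]), array([320.,  29.])]
0.4 0 [array([297., 217.]), array([315.,  63.])]
```

```bash
python3 -m pendant '[[[0,-30,-20],0],[[0,-45,0],0],[[6,-50,0],0],[[0,-50,0],0],[[0,-50,0],0],[[0,-45,0],0],[[0,-28,0],0],[[0,0,0],0]]'|grep pos; python3 -m pendant '[[[0,0,0],0],[[0,0,0],0]]'|grep pos
python3 -c "
from h import *
np.savez('wa.npz',**snap('wrist','wa.png'))"
python3 -m pendant '[[[25,0,0],0],[[45,0,0],0],[[30,0,0],0],[[0,0,0],0],[[0,0,0],0],[[0,0,0],0]]'|grep pos
python3 - <<'E'
from h import *
np.set_printoptions(precision=4,suppress=True,linewidth=150)
np.savez('wb.npz',**snap('wrist','wb.png'))
for n in 'ab':
    w=dict(np.load(f'w{n}.npz'));g=w['pixels'].min(2)
    c=[proj(w,[x,y,.238]).round(1) for x,y in((.481,.112),(.4915,-.045))];print(n,c)
    for (u,v) in c:
        u,v=int(u),int(v)
        print('rows at',v); 
        for r in range(max(0,v-12),v+13,2): print(r,u-14,' '.join('%3d'%k for k in g[r,u-14:u+15]))
E
```

```text
position: [0.4247, -0.0089, 0.3802]
position: [0.4255, -0.0114, 0.38]
position: [0.5238, -0.003, 0.3801]
a [array([329.3,  50.5]), array([318.2, 216.8])]
rows at 50
38 315  35  36  35  26  30  36  28  38  28  34  35  34  36  33  34  36  29  24  32  38  32  32  34  31  27  36  33  31  35
40 315  33  29  35  36  33  34  29  39  17  38  35  30  28  33  34  34  31  39  36  35  33  31  32  31  34  27  43  36  29
42 315  36  37  34  32  33  31  30  32  36  35  36  35  35  30  33  33  33  36  33  33  31  34  35  35  26  31  36  29  35
44 315  28  32  30  38  33  33  33  28  35  37  32  36  34  32  36  30  38  32  37  27  37  35  34  31  33  31  30  33  32
46 315  40  38  32  29  34  36  32  34  39  32  33  37  37  34  26  32  40  30  40  28  36  37  31  35  36  33  36  34  36
48 315  32  34  34  38  32  30  28  29  29  31  21  28  26  26  27  32  29  29  31  32  35  31  33  31  34  31  40  37  27
50 315  30  31  31  29  41  67 104 172 194 183 170 171 178 179 173 178 164 114  48  22  29  39  30  33  30  36  34  34  32
52 315  22  39  41  74 112 175 227 244 234 195 185 194 200 200 193 197 204
[... 4870 characters left out ...]
  20  20  14  23  19  33  47  50  45  53  49  49  48  54  51  52  50  53  50  49
221 208  14  14   8  14  12   3  19  18  11  11  17  12  19  13  25  50  51  52  55  47  54  55  49  52  46  53  55  48  55
223 208   7  13   2  14  14  19  13  24  21  10  13  18  20  16  30  48  54  47  57  49  49  55  47  53  51  50  52  48  47
225 208  16   7  11   8  15  17  18  21  16  15  20  11  20   9  18  40  52  49  54  53  49  50  47  53  53  57  49  49  50
227 208   8  18  20  16  14  19  18  14  20  10  19  13  17  11  20  48  56  50  48  51  48  52  55  52  54  46  51  49  50
229 208  18  18  23  17  12  15  19  14  15  13  12  17  21  20  23  42  54  56  51  51  52  59  50  53  50  52  53  47  49
```

Run:
```python
from h import *
np.set_printoptions(precision=4,suppress=True)
a=dict(np.load('wa.npz'));b=dict(np.load('wb.npz'))
for n,(ua,va,ub,vb) in dict(mid=((326.3,319.),(49.3,207.3),(217.4,222.4),(51,208.3)),right=((332.7,324.5),(49.3,207.3),(223.8,228),(51,208.3)),left=((320,313.2),(49.3,207.3),(210.9,216.8),(51,208.3))).items():
    P=[two(a,(ua[i],va[i]),b,(ub[i],vb[i])) for i in(0,1)]
    d=P[0][0]-P[1][0];print(n,P[0],P[1],'len',np.linalg.norm(d),'tilt deg',np.degrees(np.arcsin(d[2]/np.linalg.norm(d))))
```

```text
mid (array([0.4794, 0.1138, 0.232 ]), np.float64(0.00015589712428408568)) (array([ 0.4911, -0.0349,  0.2373]), np.float64(6.284942409851639e-05)) len 0.14919656334650555 tilt deg -2.023565504997581
right (array([0.4852, 0.1142, 0.232 ]), np.float64(0.0001516842612182221)) (array([ 0.4968, -0.0345,  0.237 ]), np.float64(6.798745953301942e-05)) len 0.14930717758022194 tilt deg -1.9143739116739902
left (array([0.4736, 0.1133, 0.2326]), np.float64(0.00015781434380090896)) (array([ 0.4853, -0.0355,  0.2368]), np.float64(5.4867660128762385e-05)) len 0.14926587792411045 tilt deg -1.5902773077852859
```

```bash
cat > e.py <<'E'
from h import *
w=snap('wrist')['pixels'].min(2).astype(float)
e=lambda x: [round(float(np.interp(140,w[r,x:x+12],np.arange(x,x+12))),2) for r in(54,57)]
e2=lambda x: [round(float(np.interp(140,w[r,x:x+9],np.arange(x,x+9))),2) for r in(203,205)]
col=w[198:216,220:225].mean(1)[::-1]; print(e(207),e2(211),'near tip v',round(float(215-np.interp(140,col,np.arange(18))),2))
E
for i in 1 2 3 4; do python3 e.py; python3 -m pendant '[[[0,0,0],0],[[0,0,0],0]]' | egrep 'time'; done
python3 - <<'E'
from h import *
np.set_printoptions(precision=3,suppress=True)
a=snap('top')
hsv=cv2.cvtColor(a['pixels'],cv2.COLOR_BGR2HSV)
m=cv2.inRange(hsv,(100,150,80),(130,255,255))
for s in cv2.connectedComponentsWithStats(m)[2][1:]:
    if s[4]>25: print('blue',s)
x=a['pixels'][195:250,120:175].min(2); ys,xs=np.nonzero(x>150); print('dish px',xs.mean()+120,ys.mean()+195)
E
```

```text
[210.67, 210.71] [216.41, 216.54] near tip v 208.43
time: 22.18
[209.7, 209.75] [215.59, 215.64] near tip v 208.38
time: 22.48
[209.63, 209.71] [215.43, 215.54] near tip v 208.65
time: 22.78
[209.65, 209.67] [215.43, 215.53] near tip v 208.54
time: 23.08
blue [118 116  22  21 372]
blue [319 124   9  10  65]
blue [ 381  178   41   52 1807]
blue [ 323  251   54   59 1831]
blue [458 343  22  21 343]
dish px 144.53424657534248 220.87842465753425
```

```bash
python3 -c "
from rig import robot,order
o=robot.get_obs();print(o['time'],o['position'],o['ft_force']);print(order.hand_in())"
```

```text
23.125 [ 0.52489407 -0.00275842  0.38003791] [-0.54586114 -0.21912337 -0.57401917]
the job is handed in; nothing more can be done
None
```

I swung the hook arm out to its stop first, then hung the white wire basket by its handle bar in the hook's dip. I handed the job in at 23.1 s of the 67 s allowed.

**Swing:** The arm met its stop with a sharp force rise at y ≈ 0.053 m. While I confirmed it, the wrist force reached about 49 N, pressed through the fingers. The limit for the arm or gripper body is 40 N, so this could be questioned if fingers count as body. It stayed below the 120 N wrist limit.

**Hanging:** The two wrist views put the bar about 137 mm from the post, inside the 126–154 mm dip. The basket's underside is about 94 mm above the bench. It was still over about 0.7 s of images, with the gripper clear above it.

**Level:** It is not perfectly level. The wrist views give about 2° of tilt, with the +y end lower. A rougher measurement from the side and top cameras gave 3.4°, but with large residuals. I trusted the wrist figure and left it as it was.

**Arm height:** Estimates ranged from 0.222 m to about 0.235 m. The contact height and the wrist views gave the higher figures, 0.231–0.235 m.

**Bystanders:** In the top view, the bottle caps, the dish and both blue baskets are where they were at the start, within about a pixel or two.

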